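# Hang the tube basket on its catch above the bath

## Robot

A 6-joint arm with a two-finger parallel gripper is mounted at the origin on the work surface. World frame = base frame: x ahead of the robot, y to its left, z up, the work surface at z = 0. Lengths are in mm, angles in rad, forces in N, time in s.
With the tool pointing down it reaches from about 275 to 1000 mm from the base axis. Payload 8.4 kg.
Tool frame: the origin (TCP) lies on the centre line of the jaws, within the pads' length; the fingertips stand 25 mm ahead of it and the grasp point (between the pads) lies 6 mm ahead of it; z points along the fingers, x is the direction in which the jaws open and shut, and the axes are right-handed (so a half turn about z gives the same grasp; the last joint's range is limited). The gripper opens to 85 mm and grips with 20 to 120 N. Pads are 22 mm wide; open, the fingers measure 114 mm over their backs; the gripper's body (76 mm by 85 mm) begins 54 mm behind the grasp point. The pads swing forward as they close: fully open they stand 13 mm farther back than shut.
Start: joints at [1.33, 0.353, 1.633, -0, 1.155, -0.002], TCP at [147.834, 607.267, 256.281] pointing down, gripper open.
Joint ranges: [-2.63, 2.63], [-0.92, 2.1], [0.06, 2.66], [-1.3, 4.44], [0, 2.69], [-3.02, 3.02]. Speed limits (rad/s): [2.22, 2.22, 2.79, 3.14, 3.14, 3.14].

## Interface

Orientations are given as [roll, pitch, yaw] about the fixed x, y, z axes, in that order (R = Rz(yaw) Ry(pitch) Rx(roll)).
In Python, from rig import r gives the robot as it stands. The module is installed in compiled form; this text tells all that it offers.
- The arm moves only by the tool jog_arm, never from a script. Its argument "deltas" is a list of rows, each an object with "gripper": the gripper command: -1 is fully open, 1 is shut, values between are in proportion; "translation": the shift along the world's x, y, z in units of 10 cm (1.0 is 10 cm), a list of three; "dr": the turn, a rotation vector about the world's x, y, z in units of pi/2 rad (1.0 is pi/2 rad), a list of three. In form: [{"gripper": gripper, "translation": [x, y, z], "dr": [wx, wy, wz]}, ...]. A call has 1 to 12 rows; each row shifts and turns the commanded pose from where the row before left it; what a row does not reach is not made up. A row lasts 1/12 s, in which the tool goes at most 41.7 mm and 7.16 degrees, less where a joint would pass 70% of its speed; a pose out of reach is approached as far as the arm can. A call with a number of a shift or a turn outside -1 to 1 is refused whole. A call with a gripper value outside its range is refused whole. The fingers move at their own pace and stop on an object; "squeeze" is the grip in N (left out, the last holds). Time passes only in rows, so rows that do not move let the fingers close. It gives the time, the measured TCP pose, the force and the opening at its end, in the units of the state.
- r.sense(): the state, without advancing time (a new reading comes with each control period).
- r.grab_frame(name): name is "scene" or "top" or "wrist"; returns the picture (420x560x3 uint8, blue, green, red); there is no depth.
- r.calibration(name): a dict with "mtx" (3x3 intrinsics, pixels), "world_from_camera" (4x4, takes a point from camera to world coordinates). Camera axes: x right, y down, z forward; pixel columns grow to the right and rows downward; lengths in mm; the calibration is good to about 2 mm. A picture is of the moment at which its call begins: read the wrist's pose just before it. calibration takes no time and is no camera call; for the wrist camera it gives the pose at the moment of the call.
- r.sign_off(): hands the job in, once; it reports no verdict.
The state is a dict: "clock": time; "qpos": joint angles; "qvel": joint speeds; "joint_efforts": joint torques, N m; "eef_pos": TCP position; "tcp_rot": TCP orientation; "contact_force": force on the tool from outside, world axes, zero at the start; "wrist_torque": the same for the moment, N m; "opening": opening from 0.0 (shut) to 1.0 (fully open).
Only numpy, scipy, OpenCV 4.12 (cv2) and the standard library are available. Lean on these libraries where they do the work, as an engineer would, in place of code of your own. Each camera call takes 0.05 s, during which the arm holds its last target. There are 200 camera calls.

## Task

The tube basket is down in the empty lab bath. Lift it by its top bar, straight up in its guides, until its crossbar has passed the swinging catch, without ramming the sprung buffer just above it; then lower it gently until the crossbar rests on the catch, and let go so that the basket stays hanging there. Leave the jar, beaker and stopper alone.

Things in the scene. Friction and masses are not known exactly. Their poses are not given: they have to be found in the camera images.
- bath: Fixed open steel tank, 210 x 210 mm, 85 mm high, walls and floor 4 mm, empty. Origin at the centre of its underside on the bench, z up. Inside it, at its own y = +75 and -75 mm, stand two aluminium channel posts in which the basket's stiles slide up and down with 2 mm play each way.
- guides_top (a point): Point midway between the tops of the two posts, 200 mm above the bench; axes as the bath. A catch head is clamped on the posts; its height differs each time, is not measured, and must be felt. In its middle, hinged on the +x side, is a steel gravity pawl with a tooth 16 mm wide: a rising crossbar pushes it up (about 1 N) and it drops back once the crossbar has passed.
- crossbar (a point): Middle of the basket's crossbar (the rung): round, 12 mm thick, along y, 98 mm above the basket's underside. Resting on the pawl it is 32 to 72 mm higher than at the start. It meets the pawl not before 10 mm of lift. 24 mm above the resting height, just after clearing the pawl, it meets a sprung buffer on the head (2.4 N at first touch plus 2 N per mm, 6 mm of travel, then solid).
- grip_bar (a point): Centre of the basket's top bar, the place to hold it: round, 16 mm thick, 130 mm long along y, 223 mm above the basket's underside and 227 mm above the bench at the start, with more than 25 mm free before, behind and below its middle. Axes are the basket's: z up, y along the bar, parallel to the bath's at the start.
- tray (a point): Centre of the underside of the loose basket: a steel tray 130 x 116 mm holding glass sample tubes, hung on two 10 mm square stiles 140 mm apart, joined by crossbar and top bar. It weighs 0.4 to 0.85 kg and starts standing on the bath's floor. It is glassware: over 25 N between basket and bath, posts or catch is too rough.
- reagent_mid (a point): Bystander: amber jar, 60 mm wide, 130 mm high, standing on the bench; point at mid-height
- beaker_mid (a point): Bystander: glass beaker, 66 mm wide, 85 mm high, standing on the bench; point at mid-height
- stopper_center (a point): Bystander: black rubber stopper, 44 mm wide, 35 mm high, on the bench; point at its centre
Mind the look-alikes: they are no part of the job. What is shaped like the part that bears crossbar but brown or purple is not meant.

How it is judged (in metres and radians):
On the way:
1. the basket is lifted at least 40 mm off the bath's floor (z of grip_bar in the frame of bath above 0.267 m), for 0.1 s.
At the end, for the whole second after the job is handed in: The basket hangs by itself, at rest and upright within 0.06 rad, its crossbar on the catch: its top bar 29 to 75 mm higher above the bath than at the start (z of grip_bar in the frame of bath between 0.256 and 0.302 m and angle between grip_bar's own z axis and vertical below 0.06 rad and linear speed of basket below 0.01 m/s); the robot touches nothing.
It fails at once if basket rammed, forced or dropped: over 25 N between basket and bath, posts, catch or buffer (contact force between basket and bath above 25 N).
It fails at once if jar moved by over 15 mm (distance of reagent_mid from where it was at the start of the episode above 0.015 m).
It fails at once if beaker moved by over 15 mm (distance of beaker_mid from where it was at the start of the episode above 0.015 m).
It fails at once if stopper moved by over 15 mm (distance of stopper_center from where it was at the start of the episode above 0.015 m).
It also fails if it takes over 48 s, if anything falls off the work surface, if the arm or the gripper's body presses on something with over 40 N, if the wrist force passes 120 N, or if a joint passes its speed limit or range.

## Working session

There is one attempt and no reset: what is moved stays moved. The work goes in short steps, Python scripts to look and compute and a tool call to move; the robot and the scene stay as the last step left them, time stands still between calls to the robot, and variables do not carry over. Pictures are saved under pics/ and viewed, about 8 in all and at most 12, crops included, and the job is handed in when it is done.

Besides the shell and the picture viewer there is one more tool, called after "Emit:" in YAML: its name, and indented under it one key for each argument. jog_arm: Moves the arm, as the interface text tells. Shifts and turns lie within -1 to 1; 1 stands for 10 cm of shift or pi/2 rad of turn. Its arguments: {"type":"object","properties":{"deltas":{"type":"array"},"squeeze":{"type":"number"}},"required":["deltas"]}

```bash
mkdir -p pics
python3 - <<'E'
from rig import r
import cv2,numpy as np
s=r.sense();print(s)
for n in("scene","top"):
    im=r.grab_frame(n);cv2.imwrite(f"pics/{n}0.png",im);c=r.calibration(n);print(n,np.round(c["mtx"],1).tolist(),np.round(c["world_from_camera"],4).tolist())
a=[cv2.imread(f"pics/{n}0.png") for n in("scene","top")]
E
```

```text
{'clock': 0.0, 'qpos': array([ 1.32959248e+00,  3.53644645e-01,  1.63413250e+00, -4.23947700e-07,
        1.15519909e+00, -2.41475106e-03]), 'qvel': array([ 0.00041356, -0.00055853,  0.00163717, -0.00021276,  0.00046652,
        0.00124764]), 'joint_efforts': array([ 2.33362793e-03, -6.05268574e+01, -3.42063296e+01,  7.09907090e-05,
        9.43920080e-03,  5.18699051e-05]), 'eef_pos': array([147.73285691, 606.83612225, 255.5645427 ]), 'tcp_rot': array([-3.14158970e+00,  1.38358554e-03,  1.33200741e+00]), 'contact_force': array([-0.76896508, -0.47893494,  1.11724649]), 'wrist_torque': array([-0.0068378 , -0.05915806, -0.0356166 ]), 'opening': 1.0020797609142116}
scene [[511.3, 0.0, 266.9], [0.0, 511.3, 209.8], [0.0, 0.0, 1.0]] [[-0.7231, 0.5693, -0.3911, 1073.5834], [0.6906, 0.6069, -0.3934, 528.6246], [0.0134, -0.5546, -0.832, 1179.5145], [0.0, 0.0, 0.0, 1.0]]
top [[386.1, 0.0, 273.3], [0.0, 386.1, 208.4], [0.0, 0.0, 1.0]] [[0.0065, -0.9952, 0.0973, 471.0603], [-0.9999, -0.0072, -0.0073, 59.3337], [0.0079, -0.0973, -0.9952, 1178.741], [0.0, 0.0, 0.0, 1.0]]
```

View pics/scene0.png

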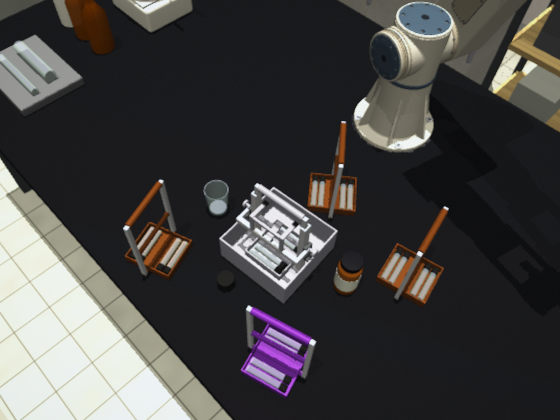

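View pics/top0.png

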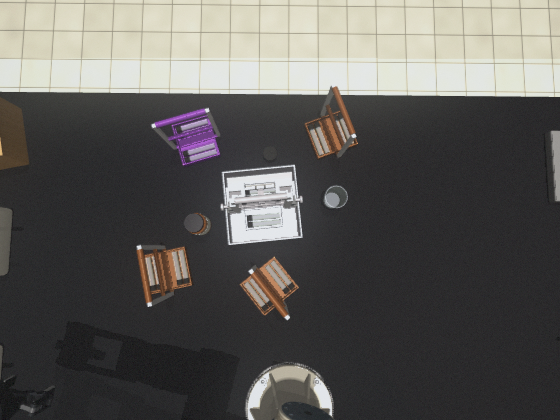

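The real basket is the steel one in the white bath: top (262,200), scene (280,215). The brown ones (top (333,125), (162,272), (270,285)) and the purple one (190,135) are decoys. Next I'll view one enlarged crop of both views.

Run:
```python
import cv2,numpy as np
a=cv2.imread("pics/top0.png")[155:255,210:310];b=cv2.imread("pics/scene0.png")[175:300,210:345]
a=cv2.resize(a,(400,400),interpolation=cv2.INTER_CUBIC);b=cv2.resize(b,(400,370),interpolation=cv2.INTER_CUBIC)
b=cv2.copyMakeBorder(b,0,30,0,0,0)
cv2.imwrite("pics/crop.png",np.hstack([a,b]))
```

```text
(no output)
```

View pics/crop.png

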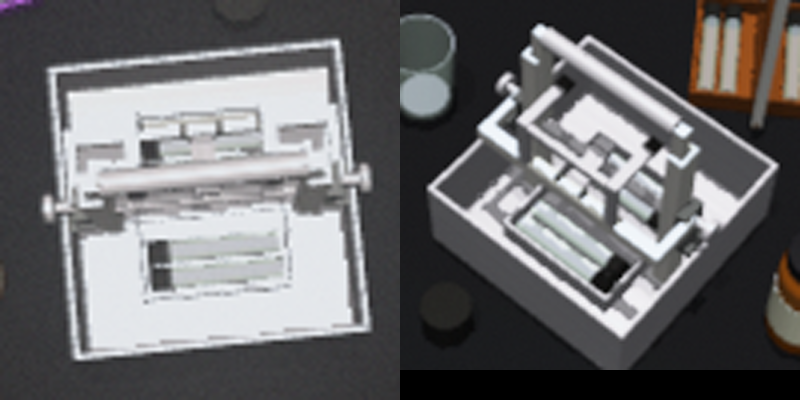

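```bash
cat > h.py <<'E'
import numpy as np
from rig import r
def cast(n,px,z):
    c=r.calibration(n);T=c["world_from_camera"];d=T[:3,:3]@np.linalg.solve(c["mtx"],[*px,1]);o=T[:3,3]
    return (o+d*(z-o[2])/d[2])[:2]
E
python3 - <<'E'
from h import *
for nm,n,ps,z in [("bar top","top",[(235,200.2),(287,195)],227),("bar scene","scene",[(258.9,187.5),(305.5,218.2)],227),("rim","top",[(222,172.5),(294.5,165),(302.5,237),(228.7,244.5)],85)]:
    P=np.array([cast(n,p,z) for p in ps]);d=P[1]-P[0];print(nm,P.round(1).tolist(),P.mean(0).round(1),np.linalg.norm(d).round(1),np.arctan2(d[1],d[0]).round(3))
E
```

```text
bar top [[583.9, 147.6], [597.9, 18.6]] [590.9  83.1] 129.7 -1.463
bar scene [[596.5, 20.8], [578.7, 152.9]] [587.6  86.9] 133.3 1.704
rim [[680.5, 199.3], [704.0, -8.8], [497.4, -31.6], [474.9, 176.5]] [589.2  83.9] 209.4 -1.458
```

Emit:
jog_arm:
  deltas:
    - {"gripper": -1,"translation": [0,0,0.4],"dr": [0,0,0]}
    - {"gripper": -1,"translation": [0,0,0.4],"dr": [0,0,0]}
    - {"gripper": -1,"translation": [0.22,-0.26,0],"dr": [0,0,-0.039]}
    - {"gripper": -1,"translation": [0.22,-0.26,0],"dr": [0,0,-0.039]}
    - {"gripper": -1,"translation": [0.22,-0.26,0],"dr": [0,0,-0.039]}
    - {"gripper": -1,"translation": [0.22,-0.26,0],"dr": [0,0,-0.039]}
    - {"gripper": -1,"translation": [0.22,-0.26,0],"dr": [0,0,-0.039]}
    - {"gripper": -1,"translation": [0.22,-0.26,0],"dr": [0,0,-0.039]}
    - {"gripper": -1,"translation": [0.22,-0.26,0],"dr": [0,0,-0.039]}
    - {"gripper": -1,"translation": [0.22,-0.26,0],"dr": [0,0,-0.039]}
    - {"gripper": -1,"translation": [0.22,-0.26,0],"dr": [0,0,-0.039]}
    - {"gripper": -1,"translation": [0.22,-0.26,0],"dr": [0,0,-0.039]}

```text
clock: 1.1
eef_pos: [368.5, 345.7, 336.1]
tcp_rot: [3.142, 0.0, 0.716]
contact_force: [0.9, 0.0, 0.1]
opening: 1.002
```

Emit:
jog_arm:
  deltas:
    - {"gripper": -1,"translation": [0.22,-0.26,0],"dr": [0,0,-0.039]}
    - {"gripper": -1,"translation": [0.22,-0.26,0],"dr": [0,0,-0.039]}
    - {"gripper": -1,"translation": [0.22,-0.26,0],"dr": [0,0,-0.039]}
    - {"gripper": -1,"translation": [0.22,-0.26,0],"dr": [0,0,-0.039]}
    - {"gripper": -1,"translation": [0.22,-0.26,0],"dr": [0,0,-0.039]}
    - {"gripper": -1,"translation": [0.22,-0.26,0],"dr": [0,0,-0.039]}
    - {"gripper": -1,"translation": [0.22,-0.26,0],"dr": [0,0,-0.039]}
    - {"gripper": -1,"translation": [0.22,-0.26,0],"dr": [0,0,-0.039]}
    - {"gripper": -1,"translation": [0.22,-0.26,0],"dr": [0,0,-0.039]}
    - {"gripper": -1,"translation": [0.22,-0.26,0],"dr": [0,0,-0.039]}
    - {"gripper": -1,"translation": [0,0,0],"dr": [0,0,0]}
    - {"gripper": -1,"translation": [0,0,0],"dr": [0,0,0]}

```text
clock: 2.1
eef_pos: [588.4, 85.8, 335.5]
tcp_rot: [-3.142, 0.001, 0.104]
contact_force: [-0.8, 0.5, -0.1]
opening: 1.0
```

Run:
```python
from h import *;import cv2
s=r.sense();print({k:np.round(v,3) for k,v in s.items()})
cv2.imwrite("pics/w1.png",r.grab_frame("wrist"));c=r.calibration("wrist");np.savez("w1.npz",**c);print(c["world_from_camera"].round(3).tolist())
```

```text
{'clock': np.float64(2.1), 'qpos': array([0.142, 0.242, 1.608, 0.   , 1.293, 0.038]), 'qvel': array([ 0.038, -0.022,  0.027,  0.013,  0.005, -0.004]), 'joint_efforts': array([-1.8110e+00, -5.4231e+01, -3.7662e+01, -2.7100e-01, -1.6000e-01,
        4.9000e-02]), 'eef_pos': array([588.352,  85.828, 335.501]), 'tcp_rot': array([-3.142e+00,  1.000e-03,  1.040e-01]), 'contact_force': array([-0.847,  0.473, -0.144]), 'wrist_torque': array([ 0.021,  0.022, -0.045]), 'opening': np.float64(1.0)}
[[0.995, 0.1, 0.028, 579.615], [0.104, -0.955, -0.276, 157.105], [-0.001, 0.278, -0.961, 452.916], [0.0, 0.0, 0.0, 1.0]]
```

View pics/w1.png

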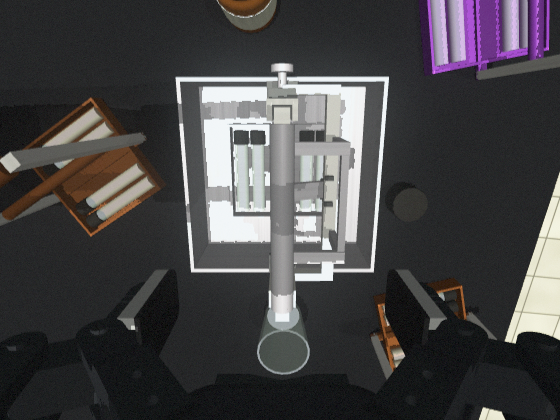

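Wrist view: the steel bar runs (282,125)–(283,300) in the bath. The catch head is on the right (+x) side, and the beaker (283,350) is well below.

Run:
```python
from h import *;import cv2
g=cv2.imread("pics/w1.png").astype(int).sum(2)/3
for v in(140,170,200,230,250,270): print(v,g[v,264:302].astype(int).tolist())
for p in[(282,125),(282.5,200),(283,300)]:print(cast("wrist",p,227).round(1))
```

```text
140 [63, 145, 245, 245, 245, 173, 108, 121, 126, 133, 136, 139, 142, 147, 151, 156, 164, 171, 175, 167, 166, 161, 155, 149, 146, 141, 136, 130, 125, 116, 109, 139, 140, 137, 139, 87, 55, 53]
170 [136, 138, 134, 135, 133, 115, 105, 116, 124, 130, 135, 141, 143, 146, 151, 155, 161, 163, 166, 165, 164, 159, 152, 148, 145, 138, 135, 130, 121, 111, 108, 133, 133, 130, 134, 129, 149, 181]
200 [156, 121, 184, 185, 182, 184, 114, 107, 110, 114, 120, 123, 125, 125, 128, 130, 134, 133, 131, 130, 131, 127, 124, 122, 118, 119, 114, 107, 104, 95, 124, 146, 144, 145, 142, 141, 162, 177]
230 [234, 237, 235, 234, 236, 234, 166, 104, 109, 115, 116, 120, 122, 123, 125, 128, 130, 131, 130, 130, 128, 123, 122, 122, 120, 114, 112, 107, 103, 93, 130, 130, 133, 215, 209, 212, 218, 233]
250 [90, 90, 87, 94, 90, 90, 87, 105, 117, 124, 130, 137, 141, 146, 146, 153, 154, 156, 160, 158, 158, 155, 151, 145, 143, 135, 133, 125, 115, 92, 89, 90, 89, 86, 86, 85, 89, 87]
270 [240, 240, 240, 240, 236, 134, 106, 100, 116, 120, 128, 132, 138, 143, 147, 148, 151, 153, 156, 155, 154, 150, 149, 145, 138, 138, 126, 123, 108, 96, 99, 97, 101, 99, 100, 100, 100, 102]
[580.6 148.7]
[586.  100.6]
[594.1  26.5]
```

Run:
```python
from h import *
for z in(100,150,170,190,210,230):print(z,[cast(n,p,z).round(0).tolist() for n,p in[("wrist",(350,140)),("scene",(279.2,239)),("wrist",(343,258)),("scene",(250.5,215.5))]])
```

```text
100 [[650.0, 137.0], [603.0, 101.0], [662.0, 11.0], [608.0, 2.0]]
150 [[640.0, 140.0], [625.0, 121.0], [650.0, 32.0], [630.0, 27.0]]
170 [[636.0, 141.0], [634.0, 128.0], [646.0, 40.0], [638.0, 36.0]]
190 [[632.0, 142.0], [643.0, 136.0], [641.0, 48.0], [647.0, 46.0]]
210 [[628.0, 143.0], [651.0, 144.0], [636.0, 56.0], [655.0, 56.0]]
230 [[624.0, 144.0], [660.0, 152.0], [632.0, 65.0], [664.0, 66.0]]
```

Emit:
jog_arm:
  deltas:
    - {"gripper": -0.2,"translation": [0,0,-0.3],"dr": [0,0,0.004]}
    - {"gripper": -0.2,"translation": [0,0,-0.3],"dr": [0,0,0]}
    - {"gripper": -0.2,"translation": [0,0,-0.2],"dr": [0,0,0]}
    - {"gripper": -0.2,"translation": [0,0,-0.1],"dr": [0,0,0]}
    - {"gripper": -0.2,"translation": [0,0,-0.075],"dr": [0,0,0]}
    - {"gripper": -0.2,"translation": [0,0,-0.05],"dr": [0,0,0]}
    - {"gripper": -0.2,"translation": [0,0,0],"dr": [0,0,0]}
    - {"gripper": -0.2,"translation": [0,0,0],"dr": [0,0,0]}
  squeeze: 25

```text
clock: 2.82
eef_pos: [588.3, 87.6, 234.8]
tcp_rot: [-3.142, -0.001, 0.113]
contact_force: [1.3, -0.1, -0.5]
opening: 0.598
```

Run:
```python
from h import *;import cv2
s=r.sense();print({k:np.round(s[k],3) for k in("eef_pos","tcp_rot","contact_force","opening","wrist_torque")})
cv2.imwrite("pics/w2.png",r.grab_frame("wrist"))
```

```text
{'eef_pos': array([588.303,  87.589, 234.754]), 'tcp_rot': array([-3.142e+00, -1.000e-03,  1.130e-01]), 'contact_force': array([ 1.341, -0.065, -0.476]), 'opening': np.float64(0.598), 'wrist_torque': array([-0.006,  0.006, -0.032])}
```

View pics/w2.png

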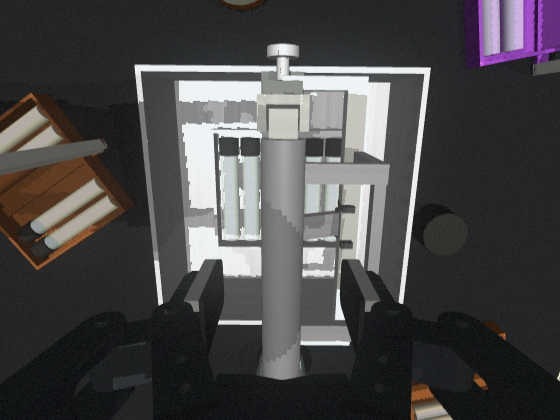

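The bar (u≈282) is centred between the pads (u≈223 and 341). I'll close gently.

Emit:
jog_arm:
  deltas:
    - {"gripper": 0.3,"translation": [0,-0.025,0],"dr": [0,0,0]}
    - {"gripper": 0.45,"translation": [0,0,0],"dr": [0,0,0]}
    - {"gripper": 0.55,"translation": [0,0,0],"dr": [0,0,0]}
    - {"gripper": 0.6,"translation": [0,0,0],"dr": [0,0,0]}
    - {"gripper": 0.65,"translation": [0,0,0],"dr": [0,0,0]}
    - {"gripper": 0.75,"translation": [0,0,0],"dr": [0,0,0]}
    - {"gripper": 1,"translation": [0,0,0],"dr": [0,0,0]}
    - {"gripper": 1,"translation": [0,0,0],"dr": [0,0,0]}
    - {"gripper": 1,"translation": [0,0,0],"dr": [0,0,0]}
  squeeze: 30

```text
clock: 3.62
eef_pos: [588.3, 84.8, 234.2]
tcp_rot: [3.142, -0.001, 0.113]
contact_force: [1.7, -1.1, 3.6]
opening: 0.176
```

```bash
cat > s.py <<'E'
from h import *
s=r.sense();print({k:np.round(s[k],3).tolist() for k in("clock","eef_pos","tcp_rot","contact_force","opening","wrist_torque")})
E
python3 s.py
```

```text
{'clock': 3.617, 'eef_pos': [588.313, 84.758, 234.154], 'tcp_rot': [3.142, -0.001, 0.113], 'contact_force': [1.678, -1.096, 3.615], 'opening': 0.176, 'wrist_torque': [-0.119, -0.364, -0.104]}
```

Emit:
jog_arm:
  deltas:
    - {"gripper": 1,"translation": [0,0,0.02],"dr": [0,0,0]}
    - {"gripper": 1,"translation": [0,0,0.02],"dr": [0,0,0]}
    - {"gripper": 1,"translation": [0,0,0.02],"dr": [0,0,0]}
    - {"gripper": 1,"translation": [0,0,0.02],"dr": [0,0,0]}
    - {"gripper": 1,"translation": [0,0,0],"dr": [0,0,0]}
    - {"gripper": 1,"translation": [0,0,0],"dr": [0,0,0]}
    - {"gripper": 1,"translation": [0,0,0],"dr": [0,0,0]}

```text
clock: 4.2
eef_pos: [587.7, 84.7, 241.6]
tcp_rot: [3.142, 0.0, 0.113]
contact_force: [-0.5, -0.4, -4.7]
opening: 0.172
```

```bash
python3 s.py
```

```text
{'clock': 4.2, 'eef_pos': [587.659, 84.749, 241.607], 'tcp_rot': [3.142, 0.0, 0.113], 'contact_force': [-0.466, -0.416, -4.737], 'opening': 0.172, 'wrist_torque': [0.025, -0.019, -0.02]}
```

Emit:
jog_arm:
  deltas:
    - {"gripper": 1,"translation": [0,0,0.02],"dr": [0,0,0]}
    - {"gripper": 1,"translation": [0,0,0.02],"dr": [0,0,0]}
    - {"gripper": 1,"translation": [0,0,0.02],"dr": [0,0,0]}
    - {"gripper": 1,"translation": [0,0,0.02],"dr": [0,0,0]}
    - {"gripper": 1,"translation": [0,0,0.02],"dr": [0,0,0]}
    - {"gripper": 1,"translation": [0,0,0.02],"dr": [0,0,0]}
    - {"gripper": 1,"translation": [0,0,0.02],"dr": [0,0,0]}
    - {"gripper": 1,"translation": [0,0,0.02],"dr": [0,0,0]}
    - {"gripper": 1,"translation": [0,0,0.02],"dr": [0,0,0]}
    - {"gripper": 1,"translation": [0,0,0.02],"dr": [0,0,0]}
    - {"gripper": 1,"translation": [0,0,0],"dr": [0,0,0]}
    - {"gripper": 1,"translation": [0,0,0],"dr": [0,0,0]}

```text
clock: 5.2
eef_pos: [587.8, 84.7, 261.8]
tcp_rot: [3.142, -0.0, 0.113]
contact_force: [-0.1, 0.3, -4.7]
opening: 0.172
```

```bash
python3 s.py
```

```text
{'clock': 5.2, 'eef_pos': [587.815, 84.746, 261.836], 'tcp_rot': [3.142, -0.0, 0.113], 'contact_force': [-0.105, 0.327, -4.714], 'opening': 0.172, 'wrist_torque': [-0.008, -0.01, 0.043]}
```

Emit:
jog_arm:
  deltas:
    - {"gripper": 1,"translation": [0,0,0.02],"dr": [0,0,0]}
    - {"gripper": 1,"translation": [0,0,0.02],"dr": [0,0,0]}
    - {"gripper": 1,"translation": [0,0,0.02],"dr": [0,0,0]}
    - {"gripper": 1,"translation": [0,0,0.02],"dr": [0,0,0]}
    - {"gripper": 1,"translation": [0,0,0.02],"dr": [0,0,0]}
    - {"gripper": 1,"translation": [0,0,0.02],"dr": [0,0,0]}
    - {"gripper": 1,"translation": [0,0,0.02],"dr": [0,0,0]}
    - {"gripper": 1,"translation": [0,0,0.02],"dr": [0,0,0]}
    - {"gripper": 1,"translation": [0,0,0.02],"dr": [0,0,0]}
    - {"gripper": 1,"translation": [0,0,0.02],"dr": [0,0,0]}
    - {"gripper": 1,"translation": [0,0,0],"dr": [0,0,0]}
    - {"gripper": 1,"translation": [0,0,0],"dr": [0,0,0]}

```text
clock: 6.2
eef_pos: [587.8, 84.8, 281.9]
tcp_rot: [3.142, -0.0, 0.113]
contact_force: [0.0, -0.3, -4.3]
opening: 0.168
```

```bash
python3 s.py
```

```text
{'clock': 6.2, 'eef_pos': [587.796, 84.763, 281.911], 'tcp_rot': [3.142, -0.0, 0.113], 'contact_force': [0.016, -0.333, -4.346], 'opening': 0.168, 'wrist_torque': [-0.043, 0.207, -0.021]}
```

Emit:
jog_arm:
  deltas:
    - {"gripper": 1,"translation": [0,0,0.02],"dr": [0,0,0]}
    - {"gripper": 1,"translation": [0,0,0.02],"dr": [0,0,0]}
    - {"gripper": 1,"translation": [0,0,0.02],"dr": [0,0,0]}
    - {"gripper": 1,"translation": [0,0,0.01],"dr": [0,0,0]}
    - {"gripper": 1,"translation": [0,0,0],"dr": [0,0,0]}
    - {"gripper": 1,"translation": [0,0,0],"dr": [0,0,0]}

```text
clock: 6.7
eef_pos: [588.0, 84.8, 288.9]
tcp_rot: [-3.142, -0.0, 0.113]
contact_force: [-0.7, -0.3, -5.6]
opening: 0.17
```

```bash
python3 s.py
```

```text
{'clock': 6.7, 'eef_pos': [587.964, 84.777, 288.921], 'tcp_rot': [-3.142, -0.0, 0.113], 'contact_force': [-0.665, -0.338, -5.56], 'opening': 0.17, 'wrist_torque': [-0.032, 0.037, -0.031]}
```

Emit:
jog_arm:
  deltas:
    - {"gripper": 1,"translation": [0,0,0.01],"dr": [0,0,0]}
    - {"gripper": 1,"translation": [0,0,0.01],"dr": [0,0,0]}
    - {"gripper": 1,"translation": [0,0,0.01],"dr": [0,0,0]}
    - {"gripper": 1,"translation": [0,0,0],"dr": [0,0,0]}
    - {"gripper": 1,"translation": [0,0,0],"dr": [0,0,0]}

```text
clock: 7.12
eef_pos: [587.9, 84.8, 291.9]
tcp_rot: [-3.142, -0.0, 0.113]
contact_force: [0.4, 0.4, -4.6]
opening: 0.177
```

```bash
python3 s.py
```

```text
{'clock': 7.117, 'eef_pos': [587.876, 84.772, 291.863], 'tcp_rot': [-3.142, -0.0, 0.113], 'contact_force': [0.446, 0.367, -4.601], 'opening': 0.177, 'wrist_torque': [0.011, 0.014, 0.024]}
```

Emit:
jog_arm:
  deltas:
    - {"gripper": 1,"translation": [0,0,0.01],"dr": [0,0,0]}
    - {"gripper": 1,"translation": [0,0,0.01],"dr": [0,0,0]}
    - {"gripper": 1,"translation": [0,0,0.01],"dr": [0,0,0]}
    - {"gripper": 1,"translation": [0,0,0],"dr": [0,0,0]}
    - {"gripper": 1,"translation": [0,0,0],"dr": [0,0,0]}

```text
clock: 7.53
eef_pos: [587.9, 84.8, 294.9]
tcp_rot: [-3.142, -0.0, 0.113]
contact_force: [0.0, 0.1, -3.4]
opening: 0.174
```

```bash
python3 s.py
```

```text
{'clock': 7.533, 'eef_pos': [587.896, 84.771, 294.902], 'tcp_rot': [-3.142, -0.0, 0.113], 'contact_force': [0.05, 0.118, -3.428], 'opening': 0.174, 'wrist_torque': [0.036, -0.019, 0.014]}
```

Emit:
jog_arm:
  deltas:
    - {"gripper": 1,"translation": [0,0,0.01],"dr": [0,0,0]}
    - {"gripper": 1,"translation": [0,0,0.01],"dr": [0,0,0]}
    - {"gripper": 1,"translation": [0,0,0.01],"dr": [0,0,0]}
    - {"gripper": 1,"translation": [0,0,0],"dr": [0,0,0]}
    - {"gripper": 1,"translation": [0,0,0],"dr": [0,0,0]}

```text
clock: 7.95
eef_pos: [587.9, 84.8, 297.9]
tcp_rot: [-3.142, -0.0, 0.113]
contact_force: [0.2, 0.4, -4.3]
opening: 0.172
```

Emit:
jog_arm:
  deltas:
    - {"gripper": 1,"translation": [0,0,0.01],"dr": [0,0,0]}
    - {"gripper": 1,"translation": [0,0,0.01],"dr": [0,0,0]}
    - {"gripper": 1,"translation": [0,0,0.01],"dr": [0,0,0]}
    - {"gripper": 1,"translation": [0,0,0],"dr": [0,0,0]}
    - {"gripper": 1,"translation": [0,0,0],"dr": [0,0,0]}

```text
clock: 8.37
eef_pos: [587.9, 84.8, 300.9]
tcp_rot: [-3.142, -0.0, 0.113]
contact_force: [0.6, -0.5, -4.0]
opening: 0.177
```

Emit:
jog_arm:
  deltas:
    - {"gripper": 1,"translation": [0,0,0.01],"dr": [0,0,0]}
    - {"gripper": 1,"translation": [0,0,0.01],"dr": [0,0,0]}
    - {"gripper": 1,"translation": [0,0,0.01],"dr": [0,0,0]}
    - {"gripper": 1,"translation": [0,0,0],"dr": [0,0,0]}
    - {"gripper": 1,"translation": [0,0,0],"dr": [0,0,0]}

```text
clock: 8.78
eef_pos: [587.6, 84.7, 303.4]
tcp_rot: [-3.142, 0.001, 0.113]
contact_force: [0.9, 0.4, -8.6]
opening: 0.178
```

The extra 4 N at z≈302.5 is the buffer, so the crossbar has passed the pawl. The resting height should be near TCP z≈278.6, so I'll lower to about 282.

Emit:
jog_arm:
  deltas:
    - {"gripper": 1,"translation": [0,0,-0.02],"dr": [0,0,0]}
    - {"gripper": 1,"translation": [0,0,-0.02],"dr": [0,0,0]}
    - {"gripper": 1,"translation": [0,0,-0.02],"dr": [0,0,0]}
    - {"gripper": 1,"translation": [0,0,-0.02],"dr": [0,0,0]}
    - {"gripper": 1,"translation": [0,0,-0.02],"dr": [0,0,0]}
    - {"gripper": 1,"translation": [0,0,-0.02],"dr": [0,0,0]}
    - {"gripper": 1,"translation": [0,0,-0.02],"dr": [0,0,0]}
    - {"gripper": 1,"translation": [0,0,-0.02],"dr": [0,0,0]}
    - {"gripper": 1,"translation": [0,0,-0.02],"dr": [0,0,0]}
    - {"gripper": 1,"translation": [0,0,-0.02],"dr": [0,0,0]}
    - {"gripper": 1,"translation": [0,0,-0.01],"dr": [0,0,0]}
    - {"gripper": 1,"translation": [0,0,0],"dr": [0,0,0]}

```text
clock: 9.78
eef_pos: [587.7, 84.8, 282.5]
tcp_rot: [3.142, 0.0, 0.113]
contact_force: [0.4, 0.7, -4.4]
opening: 0.171
```

Emit:
jog_arm:
  deltas:
    - {"gripper": 1,"translation": [0,0,-0.005],"dr": [0,0,0]}
    - {"gripper": 1,"translation": [0,0,-0.005],"dr": [0,0,0]}
    - {"gripper": 1,"translation": [0,0,0],"dr": [0,0,0]}
    - {"gripper": 1,"translation": [0,0,0],"dr": [0,0,0]}

```text
clock: 10.12
eef_pos: [587.9, 84.8, 281.9]
tcp_rot: [-3.142, -0.0, 0.113]
contact_force: [0.8, 0.3, -4.7]
opening: 0.17
```

Emit:
jog_arm:
  deltas:
    - {"gripper": 1,"translation": [0,0,-0.005],"dr": [0,0,0]}
    - {"gripper": 1,"translation": [0,0,-0.005],"dr": [0,0,0]}
    - {"gripper": 1,"translation": [0,0,-0.005],"dr": [0,0,0]}
    - {"gripper": 1,"translation": [0,0,0],"dr": [0,0,0]}
    - {"gripper": 1,"translation": [0,0,0],"dr": [0,0,0]}

```text
clock: 10.53
eef_pos: [587.8, 84.7, 280.2]
tcp_rot: [-3.142, 0.0, 0.113]
contact_force: [0.2, -0.3, -4.0]
opening: 0.176
```

Emit:
jog_arm:
  deltas:
    - {"gripper": 1,"translation": [0,0,-0.005],"dr": [0,0,0]}
    - {"gripper": 1,"translation": [0,0,-0.005],"dr": [0,0,0]}
    - {"gripper": 1,"translation": [0,0,0],"dr": [0,0,0]}
    - {"gripper": 1,"translation": [0,0,0],"dr": [0,0,0]}

```text
clock: 10.87
eef_pos: [587.8, 84.8, 279.2]
tcp_rot: [3.142, 0.0, 0.113]
contact_force: [0.4, 0.1, -4.2]
opening: 0.177
```

Emit:
jog_arm:
  deltas:
    - {"gripper": 1,"translation": [0,0,-0.005],"dr": [0,0,0]}
    - {"gripper": 1,"translation": [0,0,-0.005],"dr": [0,0,0]}
    - {"gripper": 1,"translation": [0,0,0],"dr": [0,0,0]}
    - {"gripper": 1,"translation": [0,0,0],"dr": [0,0,0]}

```text
clock: 11.2
eef_pos: [588.2, 84.8, 278.7]
tcp_rot: [-3.142, -0.001, 0.113]
contact_force: [0.0, -0.3, -0.0]
opening: 0.174
```

Contact came at z=278.7, as predicted, and the catch now carries the whole weight. I'll release and then look.

Emit:
jog_arm:
  deltas:
    - {"gripper": 0.62,"translation": [0,0,0],"dr": [0,0,0]}
    - {"gripper": 0.58,"translation": [0,0,0],"dr": [0,0,0]}
    - {"gripper": 0.5,"translation": [0,0,0],"dr": [0,0,0]}
    - {"gripper": 0.3,"translation": [0,0,0],"dr": [0,0,0]}
    - {"gripper": 0,"translation": [0,0,0],"dr": [0,0,0]}
    - {"gripper": -0.2,"translation": [0,0,0],"dr": [0,0,0]}
    - {"gripper": -0.2,"translation": [0,0,0],"dr": [0,0,0]}
    - {"gripper": -0.2,"translation": [0,0,0],"dr": [0,0,0]}

```text
clock: 11.87
eef_pos: [587.8, 84.8, 278.3]
tcp_rot: [3.142, 0.0, 0.113]
contact_force: [0.4, -0.2, -0.4]
opening: 0.602
```

Emit:
jog_arm:
  deltas:
    - {"gripper": -0.2,"translation": [0,0,0.1],"dr": [0,0,0]}
    - {"gripper": -0.2,"translation": [0,0,0.2],"dr": [0,0,0]}
    - {"gripper": -0.2,"translation": [0,0,0.3],"dr": [0,0,0]}
    - {"gripper": -0.2,"translation": [0,0,0.3],"dr": [0,0,0]}
    - {"gripper": -0.2,"translation": [0,0,0.1],"dr": [0,0,0]}
    - {"gripper": -0.2,"translation": [0,0,0],"dr": [0,0,0]}
    - {"gripper": -0.2,"translation": [0,0,0],"dr": [0,0,0]}

```text
clock: 12.45
eef_pos: [587.8, 84.8, 378.5]
tcp_rot: [-3.142, -0.001, 0.113]
contact_force: [-0.6, -0.2, -0.6]
opening: 0.598
```

Run:
```python
from h import *;import cv2
s=r.sense();print(s["clock"],s["eef_pos"].round(1),s["contact_force"].round(2))
a=r.grab_frame("wrist");b=r.grab_frame("scene")
cv2.imwrite("pics/end.png",np.hstack([cv2.resize(a,(400,300)),cv2.resize(b[160:310,180:380],(400,300),interpolation=cv2.INTER_CUBIC)]))
```

```text
12.45 [587.8  84.8 378.5] [-0.64 -0.22 -0.59]
```

View pics/end.png

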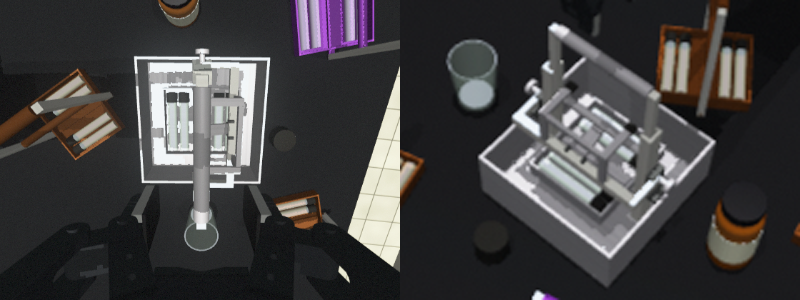

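The basket hangs clearly higher. In the scene crop the bar runs (552,27)–(657,97). I'll check its height and hand in.

Run:
```python
from h import *
for z in(227,250,271,290):
    P=[cast("scene",p,z) for p in((256,173.5),(308.5,208.5))];print(z,np.mean(P,0).round(1),np.linalg.norm(P[1]-P[0]).round(1))
r.sign_off()
```

```text
227 [564.4  63. ] 154.2
250 [576.7  74.3] 150.4
271 [587.9  84.5] 147.0
290 [598.   93.8] 144.0
the job is handed in; nothing more can be done
```

The basket is hanging on the catch, the gripper is open and clear, and the job is handed in at about 12.6 s of the 48 s allowed. The hand-in gave no verdict.

- **Lift:** I gripped the steel basket's top bar and lifted it straight up about 68 mm. The buffer showed as roughly 4 N extra at TCP z ≈ 302.5 mm, and I stopped there.
- **Lowering:** I lowered it in small steps, 0.5 mm each near the end. The vertical force went from about −4.2 N to 0 at TCP z = 278.7 mm. That is 24 mm below the buffer touch, where the crossbar should rest on the catch.
- **Release:** I let go and raised the gripper 100 mm clear. The tool was reading only its usual noise of about 0.6 N.
- **Last picture:** With the bar's centre taken at z ≈ 271 mm, the scene camera puts it at (588, 84.5), matching where I gripped it. That height is within the required 256–302 mm. The jar, beaker and stopper look undisturbed by eye.

**Disagreement:** the bar's length in that last picture comes out at 147 mm instead of 130 mm. I put this down to roughly picked end points that included the stile tops. I did not measure the basket's tilt or whether it was fully still, but in the picture it looks upright.

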